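# Turn over the wide plate of the siding board

### The job

The siding board on the bench has two hinged metal plates, each standing for one siding of the layout; a plate turned over to the far side means that the siding is occupied. With the fingertips, push the wide plate up, over its hinge and down until it lies fully flat on the far side of the board; its bent-up tab is there to start it. Only push and press, pinch and lift nothing, and leave the narrow plate, the paint tin, the wood offcut and the pliers as they are.

Things in the scene. Friction and masses are not known exactly. Their poses are not given: they have to be found in the camera images.
- wide_plate_base: pale wooden tile that carries the wide plate on a hinge across its middle: 116 (x) x 70 (y) x 14 mm, fixed on the board, top 14 mm above the board's top, a small dark track picture on each half; origin at the centre of its underside, axes as the board's
- wide_plate (a joint): turn of the wide plate, rad: 0 flat on the near half, 1.571 upright, 3.142 (stop) flat on the far half; starts at 0 to 0.2. Aluminium, 66 mm wide along the hinge, 4 mm thick, 30 to 55 g; free edge 66 mm from the axis, 8 mm beyond the tile. Stiff hinge (friction 0.04 N m, more than the plate's weight): it stays at any angle it is left, so push it all the way and press it down.
- wide_plate_tab (a point): outer end, mid-width, of the wide plate's tab (28 mm wide, 3 mm thick, at the middle of the free edge, bent outward and up at 45 degrees); moves with the plate. With the plate flat on the near side it is 78 mm from the axis and 12 mm above it. 2 to 5 N on it toward the hinge raises the plate; turned over, it points outward and down past the tile.
- siding_board: plywood board, 156 (its x) x 160 (its y) x 14 mm, on a low wooden stand, all fixed; the stand's height varies, so its top is 50 to 85 mm above z = 0. Origin 79 mm below the centre of its top; x points level from the near side (where the plates lie at first) to the far side. Tiles stand on it at y +37 and -37 mm, one with the wide, one with the narrow plate; which is which varies.
- wide_plate_hinge (a point): middle of the wide plate's hinge axis, 19 mm above the board's top, mid-thickness of the plate; does not move with the plate; its axes are those of the board (x to the far side, y along the hinge, z up)
- narrow_plate (a joint): turn of the narrow plate in rad, counted the same way; starts between 0 and 0.2 and is to stay there. Same plate, hinge and tab but only 36 mm wide along the hinge
- narrow_plate_hinge (a point): middle of the narrow plate's hinge axis, 19 mm above the board's top; axes as those of the board
- narrow_plate_tab (a point): outer end of the narrow plate's tab, mid-width; moves with the plate
- paint_tin: small round green enamel paint tin, 31 mm across, 30 mm high, standing loose; origin at the centre of its underside
- wood_offcut: pine block 40 x 75 (its y) x 22 mm lying loose; origin at the centre of its underside
- flat_pliers: flat-nose pliers with blue handles, 45 x 146 (its y) x 10 mm, lying loose; origin at the centre of its underside

How it is judged:
By the outcome, as a careful person would: the job done as asked, in the order asked, and still so for the second after the job is handed in, with the robot touching nothing.
It also fails if it takes over 38 s, if anything falls off the work surface, if the arm or the gripper's body presses on something with over 40 N, if the wrist force passes 120 N, or if a joint passes its speed limit or range.

### The arm

A 6-joint arm with a two-finger parallel gripper is mounted at the origin on a cart in front of the work surface, level with it; the furniture and walls round the work are solid. World frame = base frame: x ahead of the robot, y to its left, z up, the work surface at z = 0. Lengths are in mm, angles in degrees, forces in N, time in s.
With the tool pointing down it reaches from about 350 to 850 mm from the base axis. Payload 8.1 kg.
Tool frame: the origin (TCP) lies between the finger pads; the fingertips stand 25 mm ahead of it and the grasp point (between the pads) lies 6 mm ahead of it (r.tcp_to_tips is the distance from the TCP to the fingertips, in mm); z points along the fingers, y is the line along which they close (so a half turn about z gives the same grasp; the last joint's range is limited). The gripper opens to 85 mm and grips with 20 to 120 N. Pads are 22 mm wide; open, the fingers measure 114 mm over their backs; the gripper's body (76 mm by 85 mm) begins 54 mm behind the grasp point. The pads swing forward as they close: fully open they stand 13 mm farther back than shut.
Start: joints at [-75.481, 7.471, 85.268, -0, 87.261, -4.893], TCP at [199.433, -565.89, 256.292] pointing down, gripper open.
Joint ranges: [-169.43, 169.43], [-51.17, 129.36], [1.28, 143.12], [-76.62, 256.62], [0, 156.53], [-152.29, 152.29]. Speed limits (degrees/s): [136.94, 136.94, 159.86, 180, 180, 180].

### API

Orientations are given as [roll, pitch, yaw] about the fixed x, y, z axes, in that order (R = Rz(yaw) Ry(pitch) Rx(roll)).
In Python, from bench import r gives the robot as it stands.
- The arm moves only by the tool apply_moves, never from a script. Its arguments are lists of equal length, an entry for each row: "angular": the turn, a rotation vector about the world's x, y, z in units of 8 degrees (1.0 is 8 degrees), a list of three; "travel": the shift along the world's x, y, z in units of 40 mm (1.0 is 40 mm), a list of three; "jaw": the opening, from 0 (shut) to 1 (fully open). A call has 1 to 20 rows; each row shifts and turns the commanded pose from where the row before left it; what a row does not reach is not made up. A row lasts 1/8 s, in which the tool goes at most 62.5 mm and 10.7 degrees, less where a joint would pass 70% of its speed; a pose out of reach is approached as far as the arm can. A call is refused whole if a number of a shift passes 1 or a number of a turn 1, either way. A call with a gripper value outside its range is refused whole. The fingers move at their own pace and stop on an object; "force" is the grip in N (left out, the last holds). Time passes only in rows, so rows that do not move let the fingers close. It gives the time, the measured TCP pose, the force, the opening and the grip force at its end, in the units of the state.
- r.sense(): the state, without advancing time (a new reading comes with each control period).
- r.snapshot(name): name is "side" or "top"; returns a dict with "color" (400x640x3 uint8, red, green, blue), "fx", "fy", "cx", "cy" (pixels), "R" (3x3) and "t" (3): a world point X has camera coordinates R X + t. Camera axes: x right, y down, z forward; pixel columns grow to the right and rows downward; lengths in mm; the calibration is good to about 2 mm. A picture is of the moment at which its call begins. There is no depth.
- r.hand_in(): hands the job in; it is judged then, once.
The state is a dict: "time": time; "joint_pos": joint angles; "qd": joint speeds; "joint_efforts": joint torques, N m; "tool_pos": TCP position; "tcp_rot": TCP orientation; "ft_force": force on the tool from outside, world axes, zero at the start; "wrist_torque": the same for the moment, N m; "finger_gap": finger opening in mm; "grip_force": force on a finger pad.
Only numpy, scipy, OpenCV 4.12 (cv2) and the standard library are available. Lean on these libraries where they do the work, as an engineer would, in place of code of your own. Each camera call takes 0.05 s, during which the arm holds its last target. There are 200 camera calls.

## Working session

There is one attempt and no reset: what is moved stays moved. The work goes in short steps, Python scripts to look and compute and a tool call to move; the robot and the scene stay as the last step left them, time stands still between calls to the robot, and variables do not carry over. Pictures are saved under pics/ and viewed, at most 10 in all, crops included, and the job is handed in when it is done.

Besides the shell and the picture viewer there is one more tool, called by a JSON object that holds its "op" and its "data", one argument or row to a line. apply_moves: Moves the arm, as the interface text tells. Its arguments: {"type":"object","properties":{"angular":{"type":"array"},"travel":{"type":"array"},"jaw":{"type":"array"},"force":{"type":"number"}},"required":["angular","travel","jaw"]}

```bash
ls; mkdir -p pics; python3 - <<'E'
from bench import r
import cv2,pickle
d={}
for n in("side","top"):
    s=r.snapshot(n); d[n]=s
    cv2.imwrite(f"pics/{n}0.png",s["color"][:,:,::-1])
    print(n,s["fx"],s["cx"],s["cy"],s["R"],s["t"])
pickle.dump(d,open("s0.pkl","wb"))
s=r.sense();print(s["time"],s["tool_pos"],s["tcp_rot"],r.tcp_to_tips)
E
```

```text
pics
side 366.13090700183926 314.96656912391575 202.84947749022467 [[-0.99610526  0.08713991 -0.01345147]
 [ 0.05787143  0.53103759 -0.84536973]
 [-0.06652221 -0.84285569 -0.53401225]] [517.38834138 201.66351691 671.64291672]
top 429.242582247249 320.3167764339124 193.75863906256586 [[-0.01630495 -0.9995825  -0.02385331]
 [-0.99630619  0.01825386 -0.08390928]
 [ 0.08430966  0.02239707 -0.99618786]] [-292.72645234  515.13336233  879.79132684]
0.1 [ 199.30690136 -565.45427494  255.33575748] [-1.79904418e+02 -8.64025556e-03  1.94123768e+01] 25.0
```

View pics/side0.png

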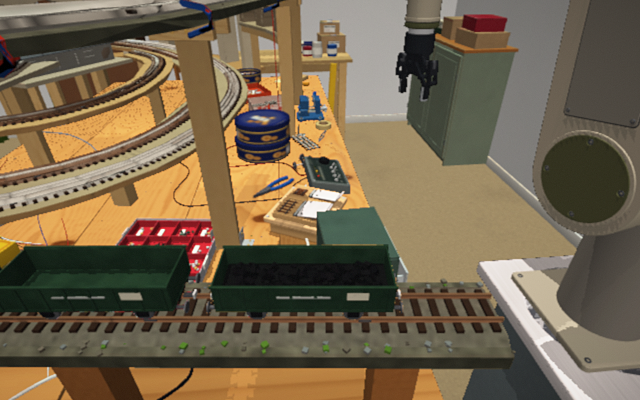

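View pics/top0.png

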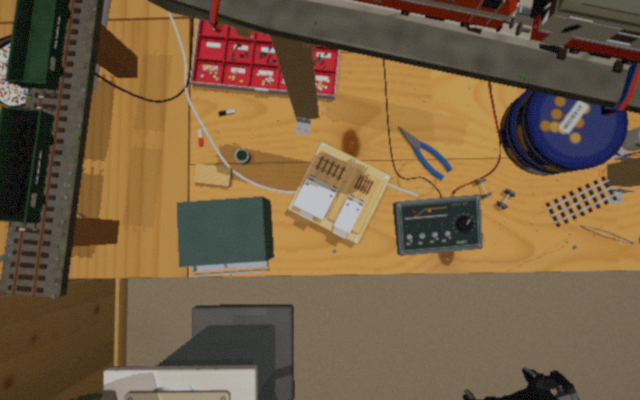

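The top view shows the board near px (340,195), with the wide plate at left (315,198) and the narrow one at right (350,215). In the side view it is around (300,210), partly behind a green box. I'll enlarge both.

```bash
python3 - <<'E'
import cv2
a=cv2.imread("pics/side0.png")[170:260,240:360]; b=cv2.imread("pics/top0.png")[130:255,270:410]
cv2.imwrite("pics/sc.png",cv2.resize(a,None,fx=6.5,fy=6.5,interpolation=cv2.INTER_CUBIC))
cv2.imwrite("pics/tc.png",cv2.resize(b,None,fx=4.7,fy=4.7,interpolation=cv2.INTER_CUBIC))
E
```

```text
(no output)
```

View pics/sc.png

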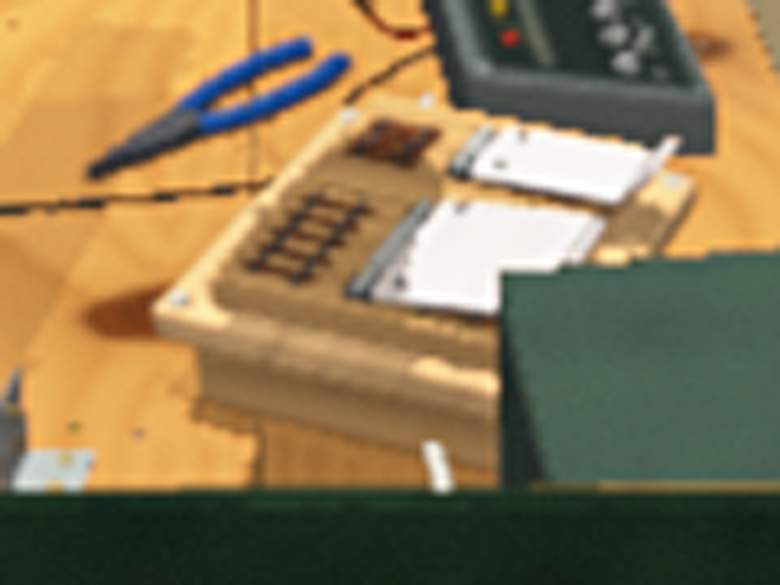

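View pics/tc.png

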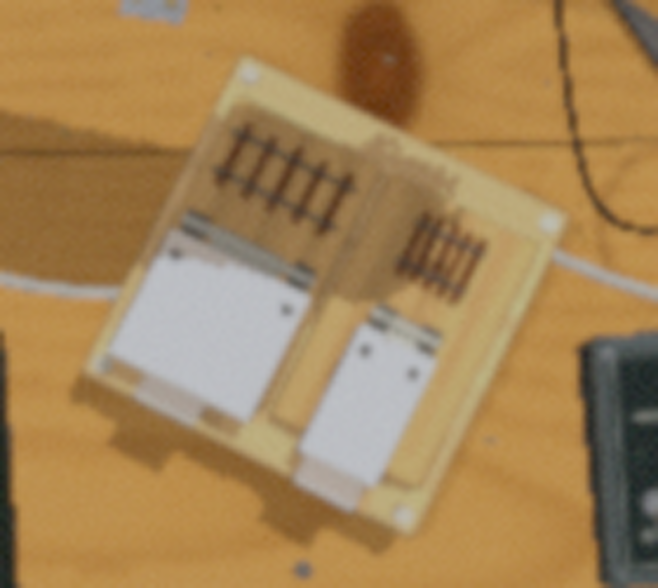

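Top crop: board screws at (250,75), (550,222), (403,515), (100,365); the wide plate's hinge runs from (185,225) to (308,275) and its tab's outer edge is about (135,392)-(195,422). Side crop: the same screws at (180,299), (349,116), (675,182); the wide tab is hidden behind the green box.

```bash
cat > h.py <<'E'
import numpy as np,pickle,cv2
d=pickle.load(open("s0.pkl","rb"))
def P(s): return np.array([[s["fx"],0,s["cx"]],[0,s["fy"],s["cy"]],[0,0,1]])@np.c_[s["R"],s["t"]]
def tri(t,s):
    X=cv2.triangulatePoints(P(d["top"]),P(d["side"]),np.array(t,float).reshape(2,1),np.array(s,float).reshape(2,1));return (X[:3]/X[3]).ravel()
def proj(n,X):
    p=P(d[n])@np.r_[X,1];return p[:2]/p[2]
def ray(n,px,z):
    s=d[n];R=s["R"];C=-R.T@s["t"];v=R.T@np.array([(px[0]-s["cx"])/s["fx"],(px[1]-s["cy"])/s["fy"],1]);return C+v*(z-C[2])/v[2]
T=lambda u,v:(270+(u+.5)/4.7-.5,130+(v+.5)/4.7-.5)
S=lambda u,v:(240+(u+.5)/6.5-.5,170+(v+.5)/6.5-.5)
E
python3 - <<'E'
from h import *
np.set_printoptions(precision=1,suppress=True)
pr=[("sFL",(250,75),(180,299)),("sFR",(550,222),(349,116)),("sNR",(403,515),(675,182)),("hingeL",(185,225),(358,290)),("hingeR",(308,276),(425,208)),("plateNR",(248,418),(605,215)),("narrow hL",(373,318),(465,165)),]
for n,t,s in pr:
    X=tri(T(*t),S(*s));print(n,X,proj("top",X)-T(*t))
z=np.mean([tri(T(*t),S(*s))[2] for n,t,s in pr[:3]])
c=[ray("top",T(*p),z) for p in((250,75),(550,222),(403,515),(100,365))]
print(z);print(np.array(c));print("centre",np.mean(c,0))
for a,b in((0,3),(1,2)):print(np.degrees(np.arctan2(*(c[a]-c[b])[1::-1])),np.linalg.norm(c[a]-c[b]))
for a,b in((0,1),(3,2)):print(np.degrees(np.arctan2(*(c[a]-c[b])[1::-1]))-90,np.linalg.norm(c[a]-c[b]))
# surroundings
for n,p in(("greenbox",[(178,205),(265,197),(272,265),(180,267)]),("tin",[(243,157)]),("offcut",[(212,176)]),("post",[(300,118),(320,118),(260,30)])):
    print(n,[ray("top",q,40 if n!="post" else 0)[:2].round() for q in p])
E
```

```text
sFL [ 605.3 -309.    50.4] [-0.   0.2]
sFR [ 538.9 -436.6   49.9] [-0.   0.1]
sNR [ 414.5 -370.7   49.9] [-0.   0.3]
hingeL [ 539.4 -280.8   68.3] [ 0.  -0.4]
hingeR [ 514.9 -332.1   69. ] [-0.   0.5]
plateNR [ 453.8 -305.8   78.3] [-0.2  1.4]
narrow hL [ 497.2 -358.9   70.2] [-0.   0.2]
50.08309251982579
[[ 605.7 -309.    50.1]
 [ 539.1 -436.6   50.1]
 [ 415.1 -370.8   50.1]
 [ 481.1 -242.5   50.1]]
centre [ 510.2 -339.7   50.1]
-28.06239667551944 141.20515797764367
-27.96821527470909 140.41468751378875
-27.55499118642313 143.9613596736933
-27.241659611105412 144.20131892093218
greenbox [array([490., -10.]), array([ 504., -189.]), array([ 366., -202.]), array([364., -15.])]
tin [array([ 587., -144.])]
offcut [array([549., -79.])]
post [array([ 677., -260.]), array([ 676., -303.]), array([ 878., -174.])]
```

```bash
cat >> h.py <<'E'
YAW=np.radians(-27.7);H=np.array([527.,-307,69]);xb=np.array([np.cos(YAW),np.sin(YAW),0]);yb=np.array([-xb[1],xb[0],0])
def tcp(th,a,rho,off=0):
    "TCP with finger (22 wide) touching plate back at radius rho, pushed in by off mm"
    t,a=np.radians([th,a]);n=np.array([-np.sin(t),-np.cos(t)])
    f=np.array([np.cos(a),np.sin(a)]);b=np.array([-np.sin(a),np.cos(a)])
    q=min((11*f,-11*f),key=lambda v:v@n)
    p=rho*np.array([-np.cos(t),np.sin(t)])+(2-off)*n-q+25*b
    return H+p[0]*xb+np.array([0,0,p[1]])
E
python3 - <<'E'
from h import *
np.set_printoptions(precision=1,suppress=True)
print("box corner",tri((265,197),(318,213)),tri((272,265),(382,207)))
for t in((135,392),(195,422)):print("tab px z=88",[ (lambda v:(v@xb,v@yb,v[2]))(ray("top",T(*t),88)-H)])
q=[("pre",-5,45,85,0),(0,5,45,69,0)]
for w in [(0,45,80),(5,45,70),(15,45,69),(30,45,67),(45,45,64),(60,45,62),(75,45,60),(90,45,58),(105,40,56),(120,35,55),(135,30,54),(150,25,52),(165,20,50),(180,20,48)]:
    print(w,tcp(*w))
E
```

```text
box corner [ 495.8 -201.1  121.9] [ 366.8 -212.   120.1]
tab px z=88 [(np.float64(-74.2365334826988), np.float64(13.810743470267793), np.float64(19.0))]
tab px z=88 [(np.float64(-74.1182387154815), np.float64(-13.680920186179495), np.float64(19.0))]
(0, 45, 80) [ 433.6 -258.    76.9]
(5, 45, 70) [ 442.6 -262.7   83. ]
(15, 45, 69) [ 445.  -263.9   94.8]
(30, 45, 67) [ 452.2 -267.7  110.7]
(45, 45, 64) [ 463.1 -273.5  122.7]
(60, 45, 62) [ 475.5 -280.   131.6]
(75, 45, 60) [ 489.  -287.1  136.3]
(90, 45, 58) [ 502.7 -294.2  136.9]
(105, 40, 56) [ 516.4 -301.5  135.7]
(120, 35, 55) [ 529.1 -308.1  131.8]
(135, 30, 54) [ 540.1 -313.9  124.7]
(150, 25, 52) [ 547.8 -317.9  114.7]
(165, 20, 50) [ 570.9 -330.   111.1]
(180, 20, 48) [ 571.1 -330.1   98.3]
```

The green box is about 121 mm high and close to the near side, so I'll keep the tool almost upright with a 10° tilt.

```bash
cat >> h.py <<'E'
def edge(th,a,under=12,gap=0):
    t=np.radians(th+8.7);a=np.radians(a);f=np.array([np.cos(a),np.sin(a)]);b=np.array([-np.sin(a),np.cos(a)])
    p=79*np.array([-np.cos(t),np.sin(t)])+(25-under)*b-(11+gap)*f
    return H+p[0]*xb+np.array([0,0,p[1]])
E
python3 - <<'E'
from h import *
np.set_printoptions(precision=1,suppress=True)
sh=-5*yb
W=[("pre",edge(6,10,gap=18)+sh+[0,0,70])]+[("down",edge(6,10,gap=18)+sh)]
W+=[(t,edge(t,10,u)+sh) for t,u in((6,12),(15,12),(30,13),(45,15),(60,18),(75,22))]
W+=[(t,tcp(t,10,rho)+sh) for t,rho in((75,60),(90,58),(105,58),(120,58),(135,57),(150,56),(165,56),(169,56),(171,40),(180,40))]
p=None
for n,w in W:
    print(n,w,"" if p is None else (w-p)/40,np.round((w-H)@xb)); p=w
print(xb,yb)
E
```

```text
pre [ 429.7 -261.6  166.8]  -107.0
down [ 429.7 -261.6   96.8] [ 0.   0.  -1.8] -107.0
6 [ 445.4 -269.8   99.9] [ 0.4 -0.2  0.1] -90.0
15 [ 449.  -271.7  111.6] [ 0.1 -0.   0.3] -85.0
30 [ 458.7 -276.8  128.3] [ 0.2 -0.1  0.4] -75.0
45 [ 472.1 -283.8  140.6] [ 0.3 -0.2  0.3] -59.0
60 [ 488.6 -292.5  147.6] [ 0.4 -0.2  0.2] -41.0
75 [ 506.9 -302.1  148.6] [ 0.5 -0.2  0. ] -20.0
75 [ 495.8 -296.3  149.1] [-0.3  0.1  0. ] -33.0
90 [ 509.5 -303.4  149.7] [ 0.3 -0.2  0. ] -17.0
105 [ 522.8 -310.5  148.3] [ 0.3 -0.2 -0. ] -2.0
120 [ 535.4 -317.   142.9] [ 0.3 -0.2 -0.1] 12.0
135 [ 545.7 -322.5  133.4] [ 0.3 -0.1 -0.2] 24.0
150 [ 553.3 -326.5  121.4] [ 0.2 -0.1 -0.3] 32.0
165 [ 558.7 -329.3  108.1] [ 0.1 -0.1 -0.3] 38.0
169 [ 559.6 -329.7  104.4] [ 0.  -0.  -0.1] 39.0
171 [ 565.1 -332.7  103.8] [ 0.1 -0.1 -0. ] 46.0
180 [ 565.8 -333.    97.5] [ 0.  -0.  -0.2] 46.0
[ 0.9 -0.5  0. ] [0.5 0.9 0. ]
```

{"op": "apply_moves", "data": {
  "angular": [
    [0,0,-0.98],
    [0,0,-0.98],
    [0,0,-0.98],
    [0,0,-0.98],
    [0,0,-0.98],
    [0,0,-0.98],
    [-0.29,-0.55,0],
    [-0.29,-0.55,0],
    [0,0,0],
    [0,0,0],
    [0,0,0],
    [0,0,0],
    [0,0,0]
  ],
  "travel": [
    [0.58,0.76,0],
    [0.58,0.76,0],
    [0.58,0.76,0],
    [0.58,0.76,0],
    [0.58,0.76,0],
    [0.57,0.76,0],
    [0.57,0.76,0],
    [0.57,0.76,0],
    [0.57,0.76,0],
    [0.57,0.76,0],
    [0,0,-1],
    [0,0,-1],
    [0,0,-0.2]
  ],
  "jaw": [0,0,0,0,0,0,0,0,0,0,0,0,0]
}}

```text
time: 1.72
tool_pos: [427.6, -260.2, 164.7]
tcp_rot: [-180.0, -9.6, -27.6]
ft_force: [0.0, 0.3, 0.7]
finger_gap: 0.1
grip_force: 0.0
```

```bash
python3 - <<'E'
from bench import r
import cv2,numpy as np
s=r.sense();print(s["time"],s["tool_pos"],s["tcp_rot"],s["ft_force"],s["finger_gap"])
a=r.snapshot("side")["color"][130:260,220:400,::-1];b=r.snapshot("top")["color"][130:260,230:410,::-1]
cv2.imwrite("pics/p1.png",cv2.resize(np.vstack([a,b]),None,fx=2.3,fy=2.3,interpolation=cv2.INTER_CUBIC))
E
```

```text
1.725 [ 427.55344987 -260.21393728  164.66169911] [-179.96240702   -9.58589762  -27.61539425] [0.00362311 0.26509702 0.66566836] 0.08175190309577111
```

View pics/p1.png

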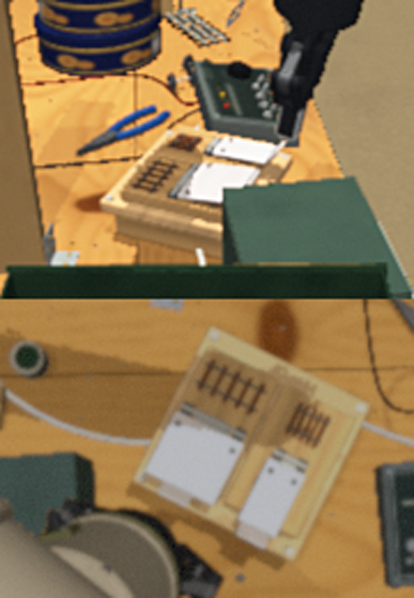

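The tip is at side-crop (285,140), just in front of the tab, the gripper stays clear of the green box, and the tin is untouched. Next I descend with a slight shift away from the box.

{"op": "apply_moves", "data": {
  "angular": [
    [0,0,0],
    [0,0,0],
    [0,0,0],
    [0,0,0]
  ],
  "travel": [
    [-0.03,-0.06,-0.83],
    [-0.03,-0.05,-0.83],
    [0.15,-0.08,0],
    [0.15,-0.08,0]
  ],
  "jaw": [0,0,0,0]
}}

```text
time: 2.33
tool_pos: [440.7, -274.1, 104.6]
tcp_rot: [179.9, -10.1, -27.6]
ft_force: [-0.1, -0.0, 1.0]
finger_gap: -0.2
grip_force: 0.0
```

{"op": "apply_moves", "data": {
  "angular": [
    [0,0,0],
    [0,0,0],
    [0,0,0],
    [0,0,0],
    [0,0,0],
    [0,0,0],
    [0,0,0]
  ],
  "travel": [
    [0.1,-0.05,0.05],
    [0.09,-0.05,0.13],
    [0.11,-0.06,0.2],
    [0.11,-0.06,0.2],
    [0.18,-0.09,0.17],
    [0.18,-0.09,0.18],
    [0,0,0]
  ],
  "jaw": [0,0,0,0,0,0,0]
}}

```text
time: 3.2
tool_pos: [471.7, -289.8, 141.4]
tcp_rot: [179.9, -10.2, -27.6]
ft_force: [-1.2, -0.2, -1.3]
finger_gap: 0.0
grip_force: 0.0
```

```bash
python3 - <<'E'
from bench import r
import cv2,numpy as np
s=r.sense();print(s["time"],s["tool_pos"],s["ft_force"])
a=r.snapshot("side")["color"][130:260,220:400,::-1];b=r.snapshot("top")["color"][130:260,230:410,::-1]
cv2.imwrite("pics/p2.png",cv2.resize(np.vstack([a,b]),None,fx=2.3,fy=2.3,interpolation=cv2.INTER_CUBIC))
E
```

```text
3.2 [ 471.67925703 -289.82529317  141.39722744] [-1.24671663 -0.17074001 -1.30641478]
```

View pics/p2.png

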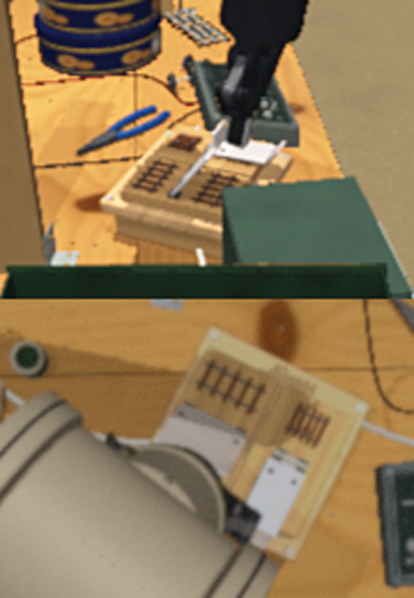

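The plate is up at about 45° in the side crop, running from (175,195) to (220,130), and the narrow plate is still flat. I'll continue the arc.

{"op": "apply_moves", "data": {
  "angular": [
    [0,0,0],
    [0,0,0],
    [0,0,0],
    [0,0,0],
    [0,0,0],
    [0,0,0],
    [0,0,0],
    [0,0,0],
    [0,0,0]
  ],
  "travel": [
    [0.35,-0.19,0.16],
    [0.22,-0.12,0.03],
    [0.35,-0.19,0],
    [0.33,-0.17,-0.04],
    [0.31,-0.16,-0.12],
    [0.27,-0.14,-0.25],
    [0.18,-0.09,-0.3],
    [0.13,-0.07,-0.32],
    [0,0,0]
  ],
  "jaw": [0,0,0,0,0,0,0,0,0]
}}

```text
time: 4.42
tool_pos: [554.5, -333.2, 103.2]
tcp_rot: [-180.0, -9.8, -27.6]
ft_force: [-0.5, 0.1, 0.4]
finger_gap: -0.3
grip_force: 0.0
```

```bash
python3 - <<'E'
from bench import r
import cv2,numpy as np
s=r.sense();print(s["time"],s["tool_pos"],s["ft_force"])
a=r.snapshot("side")["color"][130:260,220:400,::-1];b=r.snapshot("top")["color"][130:260,230:410,::-1]
cv2.imwrite("pics/p3.png",cv2.resize(np.vstack([a,b]),None,fx=2.3,fy=2.3,interpolation=cv2.INTER_CUBIC))
E
```

```text
4.425 [ 554.48042324 -333.15909578  103.21332397] [-0.46188672  0.14368967  0.39173989]
```

View pics/p3.png

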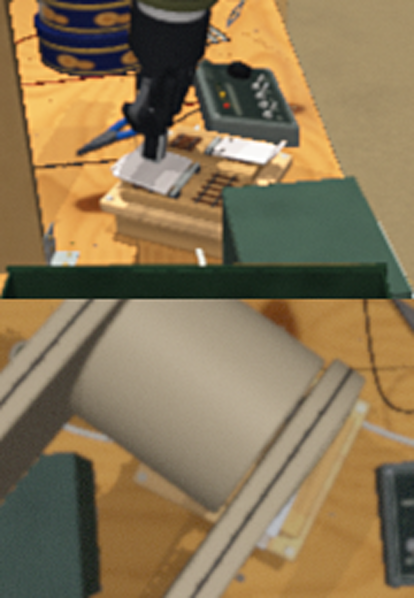

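The plate is over and nearly flat on the far side in the side crop, from (115,165) to (200,180). Next I move outward and press.

{"op": "apply_moves", "data": {
  "angular": [
    [0,0,0],
    [0,0,0],
    [0,0,0],
    [0,0,0],
    [0,0,0],
    [0,0,0]
  ],
  "travel": [
    [0.2,-0.1,0.1],
    [0.2,-0.1,0],
    [0,0,-0.1],
    [0,0,-0.1],
    [0,0,-0.05],
    [0,0,0]
  ],
  "jaw": [0,0,0,0,0,0]
}}

```text
time: 5.28
tool_pos: [571.0, -341.6, 98.9]
tcp_rot: [180.0, -9.9, -27.6]
ft_force: [-0.0, 0.7, -0.1]
finger_gap: -0.3
grip_force: 0.0
```

{"op": "apply_moves", "data": {
  "angular": [
    [0,0,0],
    [0,0,0],
    [0,0,0],
    [0,0,0]
  ],
  "travel": [
    [0,0,-0.04],
    [0,0,-0.04],
    [0,0,-0.03],
    [0,0,0]
  ],
  "jaw": [0,0,0,0]
}}

```text
time: 5.78
tool_pos: [571.6, -342.0, 96.5]
tcp_rot: [180.0, -10.0, -27.6]
ft_force: [-5.7, 4.4, 9.6]
finger_gap: -0.2
grip_force: 5.2
```

{"op": "apply_moves", "data": {
  "angular": [
    [0,0,0],
    [0,0,0]
  ],
  "travel": [
    [0,0,-0.04],
    [0,0,0]
  ],
  "jaw": [0,0,0,0]
}}

```text
invalid input
```

{"op": "apply_moves", "data": {
  "angular": [
    [0,0,0],
    [0,0,0]
  ],
  "travel": [
    [0,0,-0.04],
    [0,0,0]
  ],
  "jaw": [0,0]
}}

```text
time: 6.02
tool_pos: [571.7, -342.1, 96.1]
tcp_rot: [180.0, -10.0, -27.6]
ft_force: [-11.1, 7.0, 18.9]
finger_gap: 0.0
grip_force: 9.4
```

Firm stop, with force rising and no more travel. I'll lift straight off, retreat and look.

{"op": "apply_moves", "data": {
  "angular": [
    [0,0,0],
    [0,0,0],
    [0,0,0],
    [0,0,0],
    [0,0,0],
    [0,0,0],
    [0,0,0],
    [0,0,0],
    [0,0,0],
    [0,0,0],
    [0,0,0]
  ],
  "travel": [
    [0,0,0.4],
    [0,0,1],
    [0,0,1],
    [0,0,1],
    [-0.7,-0.9,0],
    [-0.9,-0.9,0],
    [-0.9,-0.9,0],
    [-0.9,-0.9,0],
    [-0.9,-0.9,0],
    [-0.9,-0.9,0],
    [0,0,0]
  ],
  "jaw": [0,0,0,0,0,0,0,0,0,0,0]
}}

```text
time: 7.4
tool_pos: [360.4, -560.5, 229.6]
tcp_rot: [179.9, -9.9, -27.9]
ft_force: [0.4, -0.0, -0.6]
finger_gap: 0.1
grip_force: 0.0
```

```bash
python3 - <<'E'
from bench import r
import cv2,numpy as np
s=r.sense();print(s["time"],s["tool_pos"],s["ft_force"])
a=r.snapshot("side")["color"][165:250,240:360,::-1];b=r.snapshot("top")["color"][135:250,190:410,::-1]
f=lambda i,k:cv2.resize(i,None,fx=k,fy=k,interpolation=cv2.INTER_CUBIC)
A=f(a,4);B=f(b,2);c=np.zeros((A.shape[0]+B.shape[0],480,3),np.uint8);c[:A.shape[0]]=A;c[A.shape[0]:,:440]=B
cv2.imwrite("pics/p4.png",c)
E
```

```text
7.4 [ 360.3716217  -560.45500976  229.64366931] [ 0.35374561 -0.00228695 -0.61589712]
```

View pics/p4.png

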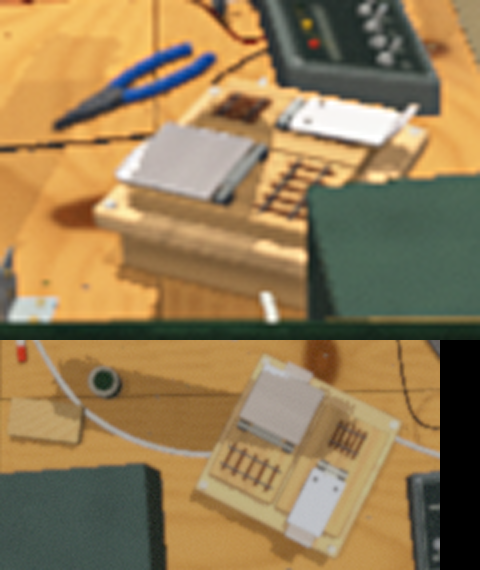

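The wide plate lies on the far side (side-crop corners about (118,178) and (168,124)), the narrow plate is unchanged, and the tin, offcut and pliers haven't moved. I'll check flatness against the projected corners before handing in.

```bash
python3 - <<'E'
from h import *
for th in(180,170):
  t=np.radians(th)
  for y in(33,-33):
    X=H-66*np.cos(t)*xb+y*yb+[0,0,66*np.sin(t)+2]
    print(th,y,((proj("side",X)-[240,165])*4).round(),((proj("top",X)-[190,135])*2+[0,340]).round())
E
```

```text
180 33 [113. 173.] [265. 362.]
180 -33 [165. 119.] [324. 391.]
170 33 [113. 157.] [264. 360.]
170 -33 [165. 103.] [325. 390.]
```

```bash
python3 -c "
from bench import r
print(r.hand_in())"
```

```text
the job is handed in; nothing more can be done
None
```

The wide plate is turned over and pressed down to its stop on the far side; the narrow plate, tin, offcut and pliers look unmoved in the last pictures, and I handed the job in at about 7.5 s (no verdict was shown).

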